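# Clamp a sample tube in the fixture with finger pushes

### The job

Clamp the blue-capped sample tube where it lies in its fixture: push the open aluminium strap round with the outside of a finger until it is fully home across the tube, with its end in the dark keeper post, and only then push the red cam lever on it all the way down so that the pad presses on the tube. Nothing is to be picked up: do not touch the tube with the fingers or move it, and leave the other things on the bench where they are. Finish clear of everything.

Things in the scene. Friction and masses are not known exactly. Their poses are not given: they have to be found in the camera images.
- fixture: Tube clamping fixture, fixed to the bench: grey plate 140 (x) x 190 (y) mm, top at z 12 mm; origin under its centre, axes turn with it (yaw). A tube lies along x over its middle in two blue saddles. Pivot post at fixture (0, 60) mm; dark C-shaped keeper post at (0, -58), 80 mm high, open to fixture -x, whose column (x 9.5 to 23.5 mm) stops the strap at home.
- strap_pivot (a point): Point on the upright axis about which the strap swings, at fixture (0, 60, 62) mm; 62 mm is the strap's mid-height. Axes as the fixture's.
- strap (a joint): Angle of the aluminium strap (16 mm wide, z 52 to 72 mm, 124 mm long, orange band). 0 = home, hard stop: across the tube along fixture -y, its end in the keeper. Grows as it opens, clockwise from above: at angle a it points from the pivot along fixture (-sin a, -cos a). Starts at 1.05 to 1.75. Friction 0.1 N m (3 N at 35 mm) keeps it where it is left.
- strap_push (a point): Point on the strap's centre line in its orange band, 35 mm from the pivot, at mid-height (z 62 mm); the strap's upright side faces are 8 mm either side of it. Between here and the pivot's hub (26 mm across) the raised lever is well clear of a gripper.
- lever (a joint): Angle of the red cam lever above level. 0 = fully down, hard stop; starts at 0.6 to 0.85. It rides on the strap, its axle level and across the strap, and points outward along the strap and up: a point r along it is 62 + r cos a mm from the pivot and 84 + r sin a mm high. Friction 0.22 N m (4 to 5 N at 50 mm) keeps it where it is left.
- lever_axle (a point): Centre of the cam lever's axle, between two dark cheeks (25 mm over all, up to z 90 mm) on top of the strap, 62 mm from the pivot, 84 mm high.
- lever_end (a point): Middle of the upper face of the lever's red paddle (22 mm wide, 24 mm long), 72 mm from the axle and 7.5 mm above the axle's line when level; the lever's bar is 14 mm wide, its upper face 6.5 mm above the axle's line; it ends at 84 mm.
- pad: Round black rubber pad, 16 mm across, under the strap 60 mm from the pivot; origin at the centre of its collider's underside. It is geared to the cam lever: with the lever up it clears the tube by 3 to 5 mm, with the strap home and the lever fully down it presses on the tube with about 3 N.
- tube_center (a point): Centre of the loose sample tube (blue cap, 84 mm long, 17 mm across) that lies along fixture x in the saddles; its top is at z 37 mm. Fingertips at z 45 mm or more clear it.
- rack: Blue tube rack with four capped tubes in it, 62x217x58 mm (tubes to 88 mm), fixed on the bench at the right; origin under its centre.
- mouse_k_c (a point): Bystander: black computer mouse, 104x58x38 mm; the point is its centre.
- timer_c (a point): Bystander: white bench timer with three round keys, 62x66x20 mm; the point is its centre.
- roll_c (a point): Bystander: roll of white labels lying flat, 91x90x40 mm; the point is its centre.
- bottle_c (a point): Bystander: white wash bottle with red spout, 66x96x204 mm; the point is its centre.
- spare_tube_c (a point): Bystander: spare capped sample tube (yellow cap) lying on the bench, 84x17x17 mm; the point is its centre.
- marker_c (a point): Bystander: black marker pen, 16x133x17 mm; the point is its centre.

How it is judged:
On the way, in this order (a step that is already met when the one before it is completed fails the run):
1. the strap is fully home across the tube while the cam lever is still up (value of joint strap below 0.06 rad and value of joint lever above 0.4 rad), for 0.2 s.
2. the cam lever is fully down and the pad presses on the tube (value of joint strap below 0.06 rad and value of joint lever below 0.08 rad and contact force between pad and tube above 0.5 N), for 0.2 s.
At the end, for the whole second after the job is handed in: Strap within 0.06 rad of home, cam lever within 0.08 rad of fully down, both at rest; the pad presses on the tube with more than 0.5 N; the tube is within 8 mm of where it lay and every bystander within 15 mm (all of step 2 and distance of tube_center from where it was at the start of the episode below 0.008 m and velocity of joint each of strap, lever below 0.05 rad/s and distance of each of mouse_k_c, timer_c, roll_c, bottle_c, spare_tube_c, marker_c from where it was at the start of the episode below 0.015 m); the robot touches nothing.
It fails at once if the cam lever is pushed down (below 0.4 rad) before the strap is home (within 0.15 rad) (value of joint lever below 0.4 rad and value of joint strap above 0.15 rad).
It fails at once if the fingers press on the tube (over 1.5 N) (contact force between the fingers and tube above 1.5 N).
It fails at once if the tube is lifted or shifted by more than 12 mm (distance of tube_center from where it was at the start of the episode above 0.012 m).
It fails at once if a bystander is moved by more than 20 mm (distance of any of mouse_k_c, timer_c, roll_c, bottle_c, spare_tube_c, marker_c from where it was at the start of the episode above 0.02 m).
It also fails if it takes over 38 s, if anything falls off the work surface, if the arm or the gripper's body presses on something with over 40 N, if the wrist force passes 120 N, or if a joint passes its speed limit or range.

### The arm

A 6-joint arm with a two-finger parallel gripper is mounted at the origin on a cart in front of the work surface, level with it; the furniture and walls round the work are solid. World frame = base frame: x ahead of the robot, y to its left, z up, the work surface at z = 0. Lengths are in m, angles in rad, forces in N, time in s.
With the tool pointing down it reaches from about 0.35 to 0.975 m from the base axis. Payload 4.9 kg.
Tool frame: the origin (TCP) lies midway between the tips of the shut fingers; the grasp point (between the pads) lies 19 mm behind it; z points along the fingers, y is the line along which they close (so a half turn about z gives the same grasp; the last joint's range is limited). The gripper opens to 85 mm and grips with 20 to 120 N. Pads are 22 mm wide; open, the fingers measure 114 mm over their backs; the gripper's body (76 mm by 85 mm) begins 54 mm behind the grasp point. The pads swing forward as they close: fully open they stand 13 mm farther back than shut.
Start: joints at [1.111, 0.053, 1.613, -0, 1.476, -0.119], TCP at [0.209, 0.589, 0.231] pointing down, gripper open.
Joint ranges: [-3.01, 3.01], [-1.01, 2.22], [0.06, 2.58], [-1.02, 4.17], [0.09, 2.62], [-3.14, 3.14]. Speed limits (rad/s): [2.57, 2.57, 3.14, 3.14, 3.14, 3.14].

### API

Orientations are given as a unit quaternion [w, x, y, z].
In Python, from plant import * gives the robot as it stands.
- The arm moves only by the tool jog_arm, never from a script. Its argument "targets" is a list of rows, each a list of 3 entries, a list of its own where there are three numbers: the shift along the tool's x, y, z in units of 25 mm (1.0 is 25 mm), then the turn, a rotation vector about the tool's x, y, z in units of 8 degrees (1.0 is 8 degrees), then the opening in per cent of the stroke, from 0 (shut) to 100 (fully open). A call has 1 to 8 rows; each row is the pose to reach, as a shift and turn from the pose commanded when the call began, along the tool's axes at that moment; what a row does not reach only later rows make up. A row lasts 1/8 s, in which the tool goes at most 62.5 mm and 10.7 degrees, less where a joint would pass 70% of its speed; a pose out of reach is approached as far as the arm can. A call with a gripper value outside its range is refused whole. The fingers move at their own pace and stop on an object; the grip force is fixed at half the most. Time passes only in rows, so rows that repeat a pose let the fingers close. It gives the time, the measured TCP pose, the force, the opening and the grip force at its end, in the units of the state.
- state(): the state, without advancing time (a new reading comes with each control period).
- grab_frame(name): name is "scene" or "top" or "wrist"; returns (picture, depth): 420x560x3 uint8, red, green, blue; 420x560 float32, m along the optical axis (not along the pixel's ray), 0 where there is no reading.
- camera_params(name): a dict with "fovy" (degrees; the focal length in pixels is half the picture's height over the tangent of half this angle, whatever the lens; pixels are square), "cx", "cy" (the principal point, pixels), "rvec" (rotation vector, rad) and "tvec" (3), from world to camera coordinates, as OpenCV has them; the wrist camera has in their place "hand_eye" (4x4, takes a point from camera to tool coordinates, whose origin is the TCP and whose axes are the flange's). Camera axes: x right, y down, z forward; pixel columns grow to the right and rows downward; lengths in m; the calibration is good to about 2 mm. A picture is of the moment at which its call begins: read the wrist's pose just before it. camera_params takes no time and is no camera call.
- job_done(): hands the job in; it is judged then, once.
The state is a dict: "time": time; "joint_pos": joint angles; "joint_vel": joint speeds; "joint_efforts": joint torques, N m; "tool_pos": TCP position; "tool_rot": TCP orientation; "contact_force": force on the tool from outside, world axes, zero at the start; "ft_torque": the same for the moment, N m; "gripper_width": opening from 0.0 (shut) to 1.0 (fully open); "grasp_force": force on a finger pad.
Only numpy, scipy, OpenCV 4.12 (cv2) and the standard library are available. Lean on these libraries where they do the work, as an engineer would, in place of code of your own. Each camera call takes 0.05 s, during which the arm holds its last target. There are 200 camera calls.

## Working session

There is one attempt and no reset: what is moved stays moved. The work goes in short steps, Python scripts to look and compute and a tool call to move; the robot and the scene stay as the last step left them, time stands still between calls to the robot, and variables do not carry over. Pictures are saved under pics/ and viewed, at most 10 in all, crops included, and the job is handed in when it is done.

Besides the shell and the picture viewer there is one more tool, called after "Request:" in YAML: its name, and indented under it one key for each argument. jog_arm: Moves the arm, as the interface text tells. Its arguments: {"type":"object","properties":{"targets":{"type":"array"}},"required":["targets"]}

```bash
mkdir -p pics; cat > h.py <<'E'
from plant import *
import numpy as np, cv2
from scipy.spatial.transform import Rotation as R
def cam(n):
    p=camera_params(n); f=210/np.tan(np.radians(p['fovy'])/2)
    return p,f
def world(n,u,v,d):
    p,f=cam(n); c=np.array([(u-p['cx'])*d/f,(v-p['cy'])*d/f,d])
    Rm=cv2.Rodrigues(np.array(p['rvec'],float))[0]
    return Rm.T@(c-np.array(p['tvec']).ravel())
def ray_z(n,u,v,z):
    o=world(n,u,v,0); q=world(n,u,v,1.0); return o+(q-o)*(z-o[2])/(q[2]-o[2])
E
python3 - <<'E'
from h import *
print(state())
for n in("top","scene"):
    a,d=grab_frame(n); np.savez('pics/%s.npz'%n,a=a,d=d); cv2.imwrite('pics/%s.png'%n,a[:,:,::-1]); print(camera_params(n))
print(camera_params("wrist"))
E
```

```text
{'time': 0.0, 'joint_pos': array([ 1.11095890e+00,  5.33414155e-02,  1.61432125e+00,  4.11435765e-06,
        1.47600995e+00, -1.19014933e-01]), 'joint_vel': array([ 0.00158353,  0.00039483, -0.00012035,  0.00237134, -0.00156786,
        0.00080537]), 'joint_efforts': array([ 2.25492186e-04, -3.93674970e+01, -3.70177352e+01, -4.55148972e-05,
        7.00152726e-03, -3.82983671e-05]), 'tool_pos': array([0.20863647, 0.58847228, 0.23005632]), 'tool_rot': array([-2.98776029e-04,  1.69587757e-01,  9.85514541e-01, -9.96143051e-04]), 'contact_force': array([-0.94327109, -0.12777613,  0.10247161]), 'ft_torque': array([0.01805903, 0.00974429, 0.01281554]), 'grasp_force': 0.0, 'gripper_width': 0.9943821223783726}
{'fovy': 44.941536883489164, 'cx': 279.5748301716105, 'cy': 213.61982045446285, 'rvec': array([ 2.1758325 , -2.17638256,  0.10106154]), 'tvec': array([-0.00569405,  0.46905769,  1.46380324])}
{'fovy': 56.13912495987926, 'cx': 272.7215954607134, 'cy': 203.82825602155046, 'rvec': array([ 1.86780993, -1.12640035,  0.64846415]), 'tvec': array([-0.21963529,  0.30986524,  1.13793827])}
{'fovy': 65.51566393365825, 'cx': 278.27108641676745, 'cy': 207.11765343787556, 'hand_eye': array([[ 6.35070582e-04, -9.57512191e-01, -2.88392094e-01,
         7.33768359e-02],
       [ 9.99999699e-01,  4.79780950e-04,  6.09150825e-04,
         1.45669153e-04],
       [-4.44904308e-04, -2.88392395e-01,  9.57512208e-01,
        -1.43829080e-01],
       [ 0.00000000e+00,  0.00000000e+00,  0.00000000e+00,
         1.00000000e+00]])}
```

View pics/top.png

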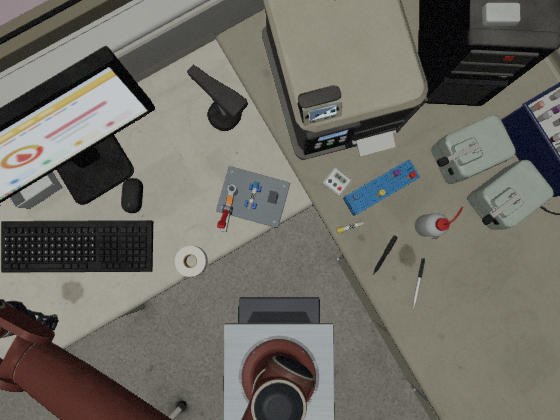

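View pics/scene.png

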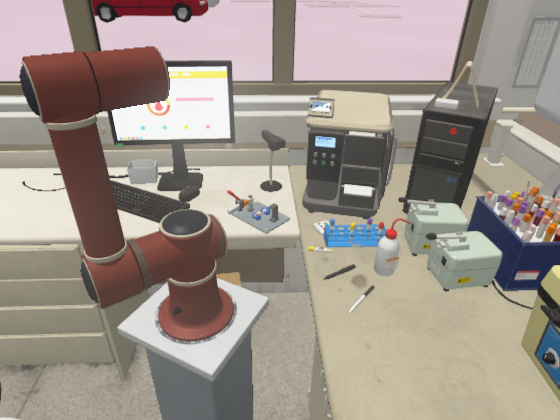

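The top view shows the fixture plate near (253,197), its pivot post near (232,188), the keeper near (275,200), and the strap with the red lever pointing down-image to (222,225). The scene view shows the lever raised. Next I'll enlarge the fixture.

```bash
python3 - <<'E'
from h import *
a=np.load('pics/top.npz')['a']
c=a[155:240,200:305]; cv2.imwrite('pics/c1.png',cv2.resize(c,None,fx=7,fy=7,interpolation=cv2.INTER_CUBIC)[:,:,::-1])
E
```

```text
(no output)
```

View pics/c1.png

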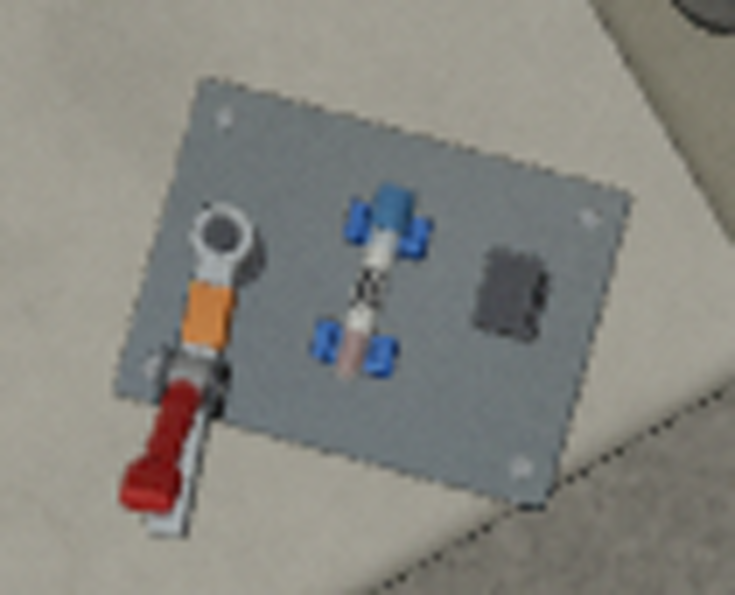

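```bash
cat >> h.py <<'E'
def cp(x,y): return 200+(x+.5)/7-.5, 155+(y+.5)/7-.5
E
python3 - <<'E'
from h import *
C=[ray_z('top',*cp(*p),.012) for p in [(205,78),(630,192),(545,505),(117,395)]]
C=np.array(C)[:,:2]; print(C)
o=C.mean(0); L=[(.07,.095),(.07,-.095),(-.07,-.095),(-.07,.095)]
L=np.array(L); X=C-o; yaw=np.arctan2((L[:,0]*X[:,1]-L[:,1]*X[:,0]).sum(),(L*X).sum()); print(o,yaw)
Rm=np.array([[np.cos(yaw),-np.sin(yaw)],[np.sin(yaw),np.cos(yaw)]])
print((X-L@Rm.T)*1000)
piv=o+Rm@[0,.06]; print('piv',piv, 'seen',ray_z('top',*cp(221,232),.072))
for p,z in [((208,317),.072),((168,527),.072),((505,292),.08)]:
    q=ray_z('top',*cp(*p),z)[:2]; l=Rm.T@(q-piv); print(q,l,np.hypot(*l),np.arctan2(-l[0],-l[1]))
q=ray_z('top',*cp(152,480),.084+.05)[:2]; l=Rm.T@(q-piv); print(q,l,np.hypot(*l))
E
```

```text
[[ 6.12693423e-01  1.44650716e-01]
 [ 5.63879012e-01 -3.54586336e-02]
 [ 4.31289712e-01  4.82418951e-04]
 [ 4.77670051e-01  1.80479117e-01]]
[0.52138305 0.0725384 ] -0.25970706173161967
[[-0.73795131 -1.72606569]
 [-0.76084724  1.79298153]
 [ 1.95498756  1.78239134]
 [-0.45618901 -1.84930719]]
piv [0.5367909  0.13052632] seen [0.53827038 0.13168699 0.072     ]
[0.50359202 0.13665653] [-0.03365978 -0.00260075] 0.0337601056129907 1.4936837277281991
[0.41856311 0.15201155] [-0.1197804  -0.00959587] 0.12016415512639161 1.4908548936772692
[0.51276408 0.01644957] [ 0.00607354 -0.11642124] 0.1165795585171784 -0.05212138757326707
[0.43305371 0.1516423 ] [-0.10568092 -0.00623158] 0.10586448255987423
```

```bash
cat >> h.py <<'E'
PIV=np.array([.5375,.131]); YAW=-.26
def pose(r,off,a,z):
    t=-np.pi/2-a+YAW; u=np.array([np.cos(t),np.sin(t)]); n=np.array([u[1],-u[0]])
    p=PIV+r*u+off*n
    return np.r_[p,z], R.from_matrix(np.array([[u[0],n[0],0],[u[1],n[1],0],[0,0,-1.]]))
def rows(L):
    s=state(); w=s['tool_rot']; R0=R.from_quat([w[1],w[2],w[3],w[0]]); p0=s['tool_pos']
    print('now',s['time'],p0.round(4),s['contact_force'].round(1))
    for q in L:
        p,r=pose(*q); print((R0.inv().apply(p-p0)/.025).round(2).tolist(),(np.degrees((R0.inv()*r).as_rotvec())/8).round(2).tolist())
E
python3 - <<'E'
from h import *
rows([(.035,.045,1.49,.23),(.035,.045,1.49,.15)])
E
```

```text
now 0.1 [0.2086 0.5885 0.2302] [-0.4 -1.  -0.8]
[-16.84, -11.3, 0.02] [-0.01, -0.0, -1.16]
[-16.84, -11.3, 3.22] [-0.01, -0.0, -1.16]
```

Request:
jog_arm:
  targets:
    - [[-17,-11.5,0],[0,0,-1.16],0]
    - [[-17,-11.5,0],[0,0,-1.16],0]
    - [[-17,-11.5,0],[0,0,-1.16],0]
    - [[-17,-11.5,0],[0,0,-1.16],0]
    - [[-17,-11.5,0],[0,0,-1.16],0]
    - [[-17,-11.5,0],[0,0,-1.16],0]
    - [[-17,-11.5,0],[0,0,-1.16],0]
    - [[-17,-11.5,0],[0,0,-1.16],0]

```text
time: 1.1
tool_pos: [0.5062, 0.1847, 0.2309]
tool_rot: [-0.0, 0.089, 0.996, 0.0]
contact_force: [1.6, -0.2, -0.2]
gripper_width: 0.002
grasp_force: 0.0
```

```bash
python3 - <<'E'
from h import *
rows([(.035,.045,1.49,.23),(.035,.045,1.49,.15)])
print(state()['joint_pos'])
E
```

```text
now 1.1 [0.5062 0.1847 0.2309] [ 1.6 -0.2 -0.2]
[-0.21, -0.09, 0.04] [0.0, -0.0, 0.0]
[-0.21, -0.09, 3.24] [0.0, -0.0, 0.0]
[ 2.11625527e-01 -1.53856832e-01  1.81263056e+00  1.89684853e-04
  1.48304561e+00 -1.18026195e+00]
```

```bash
python3 - <<'E'
from h import *
s=state(); a,d=grab_frame('wrist'); np.savez('pics/w1.npz',a=a,d=d,p=s['tool_pos'],q=s['tool_rot']); cv2.imwrite('pics/w1.png',a[:,:,::-1])
a,d=grab_frame('top')
E
```

```text
(no output)
```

View pics/w1.png

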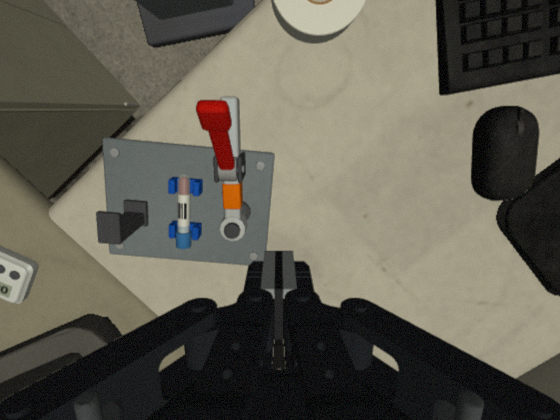

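The wrist view shows the hub at (232,230), the orange band at (232,194), the strap's far end at (231,99), the lever paddle at (214,115) and the fingertips at (279,255).

```bash
python3 - <<'E'
from h import *
f=np.load('pics/w1.npz'); q=f['q']; R0=R.from_quat([q[1],q[2],q[3],q[0]]); p,fl=cam('wrist'); H=np.array(p['hand_eye'])
def rz(u,v,z):
    o=R0.apply(H[:3,3])+f['p']; c=R0.apply(H[:3,:3]@[(u-p['cx'])/fl,(v-p['cy'])/fl,1]); return o+c*(z-o[2])/c[2]
hub=rz(232,230,.073);tip=rz(231,99,.072);print(hub,tip,rz(232,194,.072))
v=(tip-hub)[:2];print(np.linalg.norm(v),'a',(-np.pi/2+YAW-np.arctan2(v[1],v[0]))%(2*np.pi))
C=[rz(*x,.012)[:2] for x in[(104,138),(274,152),(266,265),(110,254)]];print(np.mean(C,0),np.array(C))
print([np.degrees(np.arctan2(*(C[i]-C[j])[::-1])) for i,j in[(0,1),(3,2),(0,3),(1,2)]])
rows([(.035,.045,1.49,.15),(.035,.045,1.49,.055)])
E
```

```text
[0.53860772 0.13282835 0.073     ] [0.41853115 0.15852926 0.072     ] [0.50304324 0.14061023 0.072     ]
0.12279625302922118 a 1.5216524641858564
[0.52104498 0.07725395] [[ 0.43034518  0.00558344]
 [ 0.47817611  0.18534038]
 [ 0.61186524  0.15075352]
 [ 0.56379339 -0.03266155]]
[np.float64(-104.90038937153), np.float64(-104.68650113356266), np.float64(164.0081968657643), np.float64(165.4949765132929)]
now 1.2 [0.5079 0.182  0.2308] [0.3 0.2 1.1]
[-0.13, 0.01, 3.23] [-0.01, 0.0, -0.05]
[-0.13, 0.02, 7.03] [-0.01, 0.0, -0.05]
```

Request:
jog_arm:
  targets:
    - [[-0.15,0.1,2],[0,0,0],0]
    - [[-0.15,0.1,4],[0,0,0],0]
    - [[-0.15,0.1,6],[0,0,0],0]
    - [[-0.15,0.1,7],[0,0,0],0]
    - [[-0.15,0.1,7],[0,0,0],0]
    - [[-0.15,0.1,7],[0,0,0],0]

```text
time: 1.95
tool_pos: [0.5104, 0.189, 0.0576]
tool_rot: [0.001, 0.089, 0.996, 0.0]
contact_force: [-0.5, 0.1, -0.2]
gripper_width: -0.002
grasp_force: 0.0
```

```bash
sed -i 's/^PIV=.*;/PIV=np.array([.538,.1322]);/' h.py; python3 - <<'E'
from h import *
rows([(.035,.035,1.52,.055)]+[(.035,.0225,a,.055) for a in (1.5,1.35,1.2,1.05,.9,.75,.6,.45,.3,.15,0)])
E
```

```text
now 1.95 [0.5104 0.189  0.0576] [-0.5  0.1 -0.2]
[-0.13, -0.6, 0.1] [0.01, 0.01, 0.22]
[-0.1, -1.12, 0.1] [0.01, 0.01, 0.08]
[0.02, -1.34, 0.1] [0.01, 0.01, -1.0]
[0.11, -1.58, 0.1] [0.0, 0.01, -2.07]
[0.16, -1.82, 0.1] [0.0, 0.01, -3.15]
[0.17, -2.07, 0.1] [0.0, 0.01, -4.22]
[0.15, -2.32, 0.1] [0.0, 0.01, -5.29]
[0.09, -2.56, 0.1] [0.0, 0.01, -6.37]
[-0.0, -2.79, 0.1] [-0.0, 0.01, -7.44]
[-0.13, -3.0, 0.1] [-0.0, 0.01, -8.52]
[-0.29, -3.19, 0.1] [-0.0, 0.01, -9.59]
[-0.48, -3.36, 0.1] [-0.0, 0.01, -10.67]
```

Request:
jog_arm:
  targets:
    - [[-0.1,-0.6,0.1],[0,0,0.1],0]
    - [[-0.1,-1.1,0.1],[0,0,0.1],0]
    - [[0,-1.35,0.1],[0,0,-1],0]
    - [[0.1,-1.6,0.1],[0,0,-2],0]
    - [[0.15,-1.8,0.1],[0,0,-3.1],0]
    - [[0.17,-2.05,0.1],[0,0,-4.2],0]
    - [[0.15,-2.3,0.1],[0,0,-5.3],0]
    - [[0.15,-2.3,0.1],[0,0,-5.3],0]

```text
time: 2.95
tool_pos: [0.4961, 0.1317, 0.0545]
tool_rot: [0.001, -0.275, 0.961, -0.0]
contact_force: [0.2, -0.0, -0.4]
gripper_width: 0.0
grasp_force: 0.2
```

```bash
python3 - <<'E'
from h import *
rows([(.035,.0225,a,.055) for a in (.6,.45,.3,.15,0)]+[(.035,.0185,0,.055)])
a,d=grab_frame('top'); c=a[155:240,200:305]; cv2.imwrite('pics/c2.png',cv2.resize(c,None,fx=7,fy=7,interpolation=cv2.INTER_CUBIC)[:,:,::-1])
E
```

```text
now 2.95 [0.4961 0.1317 0.0545] [ 0.2 -0.  -0.4]
[0.09, -0.19, -0.02] [-0.0, 0.01, -1.09]
[0.17, -0.43, -0.02] [-0.0, 0.01, -2.17]
[0.22, -0.67, -0.02] [-0.0, 0.01, -3.24]
[0.23, -0.92, -0.02] [-0.01, 0.01, -4.32]
[0.2, -1.17, -0.02] [-0.01, 0.01, -5.39]
[0.1, -1.29, -0.02] [-0.01, 0.01, -5.39]
```

View pics/c2.png

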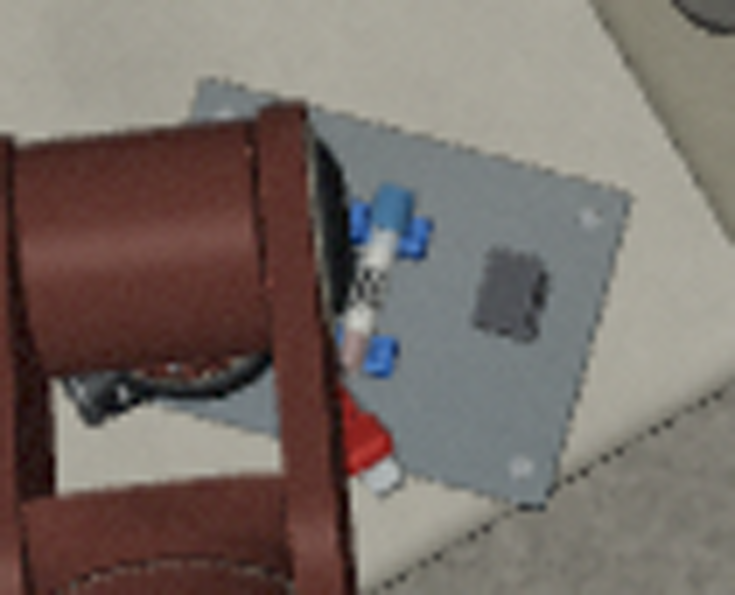

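The strap is swinging with the finger: its tip is at crop (385,478), the lever is still up and the tube hasn't moved. I'll carry on towards home.

Request:
jog_arm:
  targets:
    - [[0.1,-0.2,0],[0,0,-1.1],0]
    - [[0.17,-0.45,0],[0,0,-2.2],0]
    - [[0.2,-0.65,0],[0,0,-3.2],0]
    - [[0.22,-0.9,0],[0,0,-4.3],0]
    - [[0.2,-1.15,0],[0,0,-5.4],0]
    - [[0.2,-1.15,0],[0,0,-5.4],0]

```text
time: 3.75
tool_pos: [0.5068, 0.105, 0.0537]
tool_rot: [-0.0, -0.61, 0.793, -0.0]
contact_force: [-0.9, -0.2, -0.3]
gripper_width: 0.004
grasp_force: 0.1
```

```bash
python3 - <<'E'
from h import *
rows([(.035,.0225,0,.055),(.035,.0185,0,.055)])
print(state()['joint_pos'])
a,d=grab_frame('scene'); c=a[170:245,200:305]; cv2.imwrite('pics/c3.png',cv2.resize(c,None,fx=7,fy=7,interpolation=cv2.INTER_CUBIC)[:,:,::-1])
E
```

```text
now 3.75 [0.5068 0.105  0.0537] [-0.9 -0.2 -0.3]
[0.03, -0.03, -0.05] [0.0, -0.0, 0.0]
[0.03, -0.19, -0.05] [0.0, -0.0, 0.0]
[ 6.06330741e-02 -2.06516140e-02  2.00181519e+00 -4.57727061e-04
  1.16075931e+00 -2.82107923e+00]
```

View pics/c3.png

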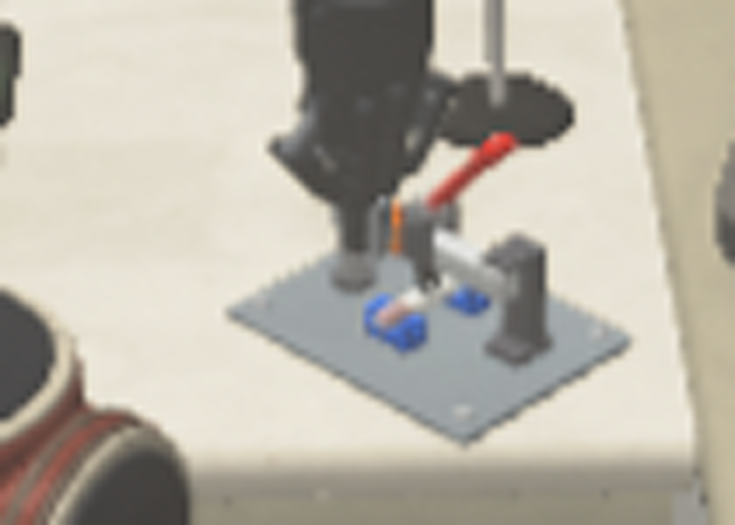

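The strap lies across the tube and its end has almost reached the keeper at (505,285), with the lever still up. I'll push on in small steps until the force rises.

Request:
jog_arm:
  targets:
    - [[0,-0.1,0],[0,0,0],0]
    - [[0,-0.2,0],[0,0,0],0]
    - [[0,-0.2,0],[0,0,0],0]

```text
time: 4.18
tool_pos: [0.5072, 0.105, 0.0536]
tool_rot: [-0.005, -0.61, 0.792, 0.004]
contact_force: [-18.7, 2.8, 15.4]
gripper_width: 0.005
grasp_force: 9.4
```

Now 19 N against the stop, so it's home. Back off, rise and check.

Request:
jog_arm:
  targets:
    - [[0,0.5,0],[0,0,0],0]
    - [[0,1.2,0],[0,0,0],0]
    - [[0,1.2,-2],[0,0,0],0]
    - [[0,1.2,-4],[0,0,0],0]
    - [[0,1.2,-6],[0,0,0],0]
    - [[0,1.2,-6],[0,0,0],0]

```text
time: 4.92
tool_pos: [0.4858, 0.1121, 0.2097]
tool_rot: [0.005, -0.611, 0.792, -0.003]
contact_force: [0.7, -0.6, -0.5]
gripper_width: -0.0
grasp_force: 0.0
```

```bash
python3 - <<'E'
from h import *
s=state(); a,d=grab_frame('wrist'); np.savez('pics/w2.npz',a=a,d=d,p=s['tool_pos'],q=s['tool_rot']); cv2.imwrite('pics/w2.png',a[:,:,::-1])
rows([(.112,0,0,.2),(.112,0,0,.155),(.124,0,0,.0885)])
E
```

```text
now 4.975 [0.4841 0.1119 0.2065] [ 0.2 -0.1 -1.2]
[3.15, -1.86, 0.27] [-0.04, 0.01, 0.02]
[3.15, -1.85, 2.07] [-0.04, 0.01, 0.02]
[3.64, -1.83, 4.73] [-0.04, 0.01, 0.02]
```

View pics/w2.png

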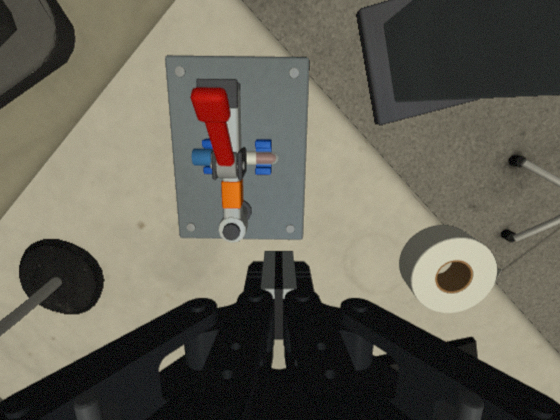

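The strap runs from the hub (232,230) into the keeper (218,92), and the lever paddle is at (210,105), still raised. Here is a quick numeric check of both angles.

```bash
python3 - <<'E'
from h import *
f=np.load('pics/w2.npz'); q=f['q']; R0=R.from_quat([q[1],q[2],q[3],q[0]]); p,fl=cam('wrist'); H=np.array(p['hand_eye'])
o=R0.apply(H[:3,3])+f['p']
def rz(u,v,z):
    c=R0.apply(H[:3,:3]@[(u-p['cx'])/fl,(v-p['cy'])/fl,1]); return o+c*(z-o[2])/c[2]
def D(u,v):
    d=f['d'][v,u]; return o+R0.apply(H[:3,:3]@[(u-p['cx'])*d/fl,(v-p['cy'])*d/fl,d])
t=-np.pi/2+YAW;u=np.array([np.cos(t),np.sin(t)]);n=np.array([u[1],-u[0]])
hub=rz(232,230,.073); print(hub)
def loc(P): v=P[:2]-hub[:2]; return (v@u*1000).round(1),(v@n*1000).round(1),(P[2]*1000).round(1)
print('band',loc(rz(232,194,.072)),'lever',[loc(D(*x)) for x in[(210,105),(208,95),(218,135),(222,150)]],'strap',loc(D(234,130)),loc(rz(234,130,.072)))
C=np.array([rz(*x,.012)[:2] for x in[(166,57),(309,57),(302,241),(180,240)]]); print(C.mean(0),np.degrees(np.arctan2(*(C[0]-C[3])[::-1])),np.degrees(np.arctan2(*(C[1]-C[2])[::-1])))
E
```

```text
[0.53704621 0.13381297 0.073     ]
band (np.float64(33.9), np.float64(1.1), np.float64(72.0)) lever [(np.float64(109.3), np.float64(2.1), np.float64(149.1)), (np.float64(114.8), np.float64(1.7), np.float64(151.2)), (np.float64(89.8), np.float64(1.4), np.float64(125.4)), (np.float64(77.9), np.float64(1.3), np.float64(111.8))] strap (np.float64(89.7), np.float64(5.0), np.float64(72.4)) (np.float64(89.6), np.float64(4.9), np.float64(72.0))
[0.52097762 0.07713216] -105.69164132593305 -105.48686850735439
```

Request:
jog_arm:
  targets:
    - [[1.5,-0.9,0],[0,0,0],0]
    - [[3.15,-1.82,0.2],[0,0,0],0]
    - [[3.15,-1.82,1.4],[0,0,0],0]
    - [[3.15,-1.82,2],[0,0,0],0]
    - [[3.3,-1.82,2.7],[0,0,0],0]
    - [[3.45,-1.82,3.4],[0,0,0],0]
    - [[3.6,-1.82,4],[0,0,0],0]
    - [[3.65,-1.82,4.4],[0,0,0],0]

```text
time: 5.98
tool_pos: [0.5031, 0.0118, 0.0927]
tool_rot: [-0.001, -0.611, 0.791, 0.0]
contact_force: [-0.8, -2.2, 2.9]
gripper_width: -0.001
grasp_force: 1.8
```

```bash
python3 - <<'E'
from h import *
rows([(.125,0,0,.0905),(.125,0,0,.0885)])
E
```

```text
now 5.975 [0.5031 0.0118 0.0927] [-0.8 -2.2  2.9]
[-0.01, -0.11, 0.09] [0.01, -0.01, 0.03]
[-0.01, -0.11, 0.17] [0.01, -0.01, 0.03]
```

Request:
jog_arm:
  targets:
    - [[0,0,0.1],[0,0,0],0]
    - [[0,0,0.2],[0,0,0],0]
    - [[0,0,0.3],[0,0,0],0]
    - [[0,0,0.3],[0,0,0],0]
    - [[0,0,0.3],[0,0,0],0]

```text
time: 6.6
tool_pos: [0.5041, 0.0113, 0.0903]
tool_rot: [-0.001, -0.611, 0.791, -0.0]
contact_force: [-11.9, -3.8, 24.9]
gripper_width: -0.001
grasp_force: 12.3
```

Request:
jog_arm:
  targets:
    - [[0,0,-1],[0,0,0],0]
    - [[0,0,-3],[0,0,0],0]
    - [[0,0,-5],[0,0,0],0]
    - [[-3,2,-5],[0,0,0],0]
    - [[-5,2,-5],[0,0,0],0]
    - [[-5,2,-5],[0,0,0],0]

```text
time: 7.35
tool_pos: [0.4857, 0.1489, 0.2105]
tool_rot: [-0.0, -0.613, 0.79, 0.001]
contact_force: [-0.0, 0.0, -0.2]
gripper_width: -0.002
grasp_force: 0.0
```

```bash
python3 - <<'E'
from h import *
s=state(); print(s['tool_pos'],s['contact_force'])
a,d=grab_frame('wrist'); p,fl=cam('wrist'); H=np.array(p['hand_eye']); q=s['tool_rot']; R0=R.from_quat([q[1],q[2],q[3],q[0]])
v,u=np.mgrid[:420,:560]; P=np.stack([(u-p['cx'])*d/fl,(v-p['cy'])*d/fl,d],-1)@H[:3,:3].T+H[:3,3]; P=R0.apply(P.reshape(-1,3))+s['tool_pos']
c=a.reshape(-1,3).astype(int); m=(c[:,0]>120)&(c[:,1]<50)&(c[:,2]<50)&(P[:,2]>.05)
t=-np.pi/2+YAW;uu=np.array([np.cos(t),np.sin(t)]);n=np.array([uu[1],-uu[0]])
Q=P[m]; r=(Q[:,:2]-PIV)@uu; l=(Q[:,:2]-PIV)@n
for lo in np.arange(.06,.16,.012):
    k=(r>lo)&(r<lo+.012)
    if k.sum(): print(lo.round(3),k.sum(),np.median(l[k]).round(4),np.median(Q[k,2]).round(4))
cv2.imwrite('pics/w3.png',a[:,:,::-1])
E
```

```text
[0.48567854 0.14888017 0.21046541] [-0.00241111  0.02778757 -0.20624745]
0.06 44 0.0019 0.0922
0.072 273 0.0024 0.0915
0.084 292 0.0025 0.0916
0.096 304 0.0025 0.0915
0.108 317 0.0028 0.0915
0.12 498 0.003 0.0922
0.132 516 0.0032 0.0924
```

View pics/w3.png

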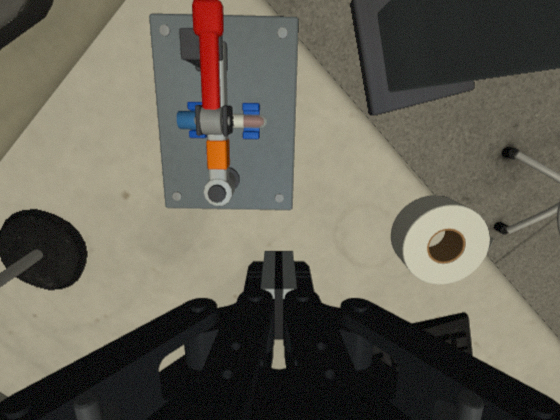

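The lever is level, at about 91.5 mm along its bar. The strap is within about 0.02 rad of home, and the tube in its saddles shows no shift. The gripper is clear, so I'm handing the job in.

```bash
python3 -c "
from plant import *
print(job_done())"
```

```text
the job is handed in; nothing more can be done
None
```

I pushed the strap home, then pushed the cam lever fully down, and handed the job in with the gripper clear; no verdict came back. Last measurements: strap within about 0.02 rad of home, lever level; I couldn't measure the pad's force on the tube.

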